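# Refit the washed lid of a deep fryer

## Task

Put the washed lid back on the deep fryer: with the front of the lid raised, tuck the tongue on its back edge under the lip at the rear of the fryer, then swing the front down and press until the front catch snaps over it and the lid lies flush on the rim. Then let go, and leave the other things on the worktop as they are.

Things in the scene. Friction and masses are not known exactly. Their poses are not given: they have to be found in the camera images.
- fryer_rim (a point): Deep fryer, fixed: steel box 240 deep x 225 wide (side grips to y = +-128), rim 185 above the worktop, black control panel with a knob in front, black hinge housing at the rear. Point: centre of the bowl's opening at rim level. Axes: x to the fryer's rear, y to its left (as seen facing its front), z up. Opening 205 long (x) by 176 wide (y).
- hinge_lip (a point): Black lip on the rear hinge housing, over a pocket 104 wide (y) open towards the bowl. Point: middle of the lip's front lower edge, at x 119, y 0, z 9 in the fryer_rim frame; lip top at z 19. Pocket: back wall at x 136.5, floor at z -20, so a tilted tongue can dip in. In front of it the bowl's rear wall, top at z 0, spans x 102.5 to 107.5.
- lid_handle (a point): Fryer lid's black bar handle; point: centre of the bar (along y: 114 long, 16 wide in x, 18 high, on an end post each side; lid's top 22 under the bar). Axes: x to the lid's back, z up. Lid 0.34 to 0.48 kg, a black plate 220 (x) x 200 (y) x 8 with a raised steel top 8 more, window near its front, vents near its back. Starts right way up on the worktop. Grip the bar from above.
- lid_seat (a point): Centre of the lid's seat plane (underside of the black plate, which rests on the rim), 47 below lid_handle, same axes; seated it meets fryer_rim, axes agreeing. Below it a steel inner panel 200 x 170 goes 10 down (its lower 5 inset by 4 all round) and drops into the opening with 2.5 (x) and 3 (y) to spare each side. On the worktop this point is 10 up.
- lid_tongue (a point): Middle of the tip of the steel tongue on the lid's back edge: 80 wide (y), 24 long, 6 thick with its underside in the seat plane, the last 9 thinned to 4. At x 134, y 0, z 3 from lid_seat in the lid's axes; when seated the same from fryer_rim.
- lid_front (a point): Middle of the front end of the steel lug on the lid's front edge: 60 wide (y), 14 long, 6 thick with its underside in the seat plane. At x -124, y 0, z 3 from lid_seat in the lid's axes; when seated the same from fryer_rim.
- catch (a joint): Spring catch on the fryer's front: a black lever 40 wide, pivoted 40 below the rim. Radians: 0 at rest, grows as its nose is pushed forward, away from the bowl. The lid's lug, pressed down its steep guide face, pushes it 0.1 to 0.2 open against some 5 to 12 N at the lid's front; it springs back to 0 over the lug when the lid is home. No need to touch it.
- catch_nose (a point): Rearmost edge of the catch's nose, at x -117, y 0, z 12 in the fryer_rim frame (nose underside at z 8); the guide face rises 22 from here, leaning to the front.
- mug_mid (a point): Bystander: blue ceramic mug, 82 across plus its handle, 95 high; point at half height.
- mill_mid (a point): Bystander: dark wooden pepper mill, 56 across, 172 high; point at half height.
- pan_lid_mid (a point): Bystander: round steel saucepan lid with a black knob, 168 across, 45 high, lying flat; point at half height.

How it is judged:
By the outcome, as a careful person would: the job done as asked, in the order asked, and still so for the second after the job is handed in, with the robot touching nothing.
It also fails if it takes over 50 s, if anything falls off the work surface, if the arm or the gripper's body presses on something with over 40 N, if the wrist force passes 120 N, or if a joint passes its speed limit or range.

## Robot

A 6-joint arm with a two-finger parallel gripper is mounted at the origin on the work surface. World frame = base frame: x ahead of the robot, y to its left, z up, the work surface at z = 0. Lengths are in mm, angles in rad, forces in N, time in s.
With the tool pointing down it reaches from about 325 to 925 mm from the base axis. Payload 3.1 kg.
Tool frame: the origin (TCP) lies midway between the tips of the shut fingers; the grasp point (between the pads) lies 19 mm behind it; z points along the fingers, y is the line along which they close (so a half turn about z gives the same grasp; the last joint's range is limited). The gripper opens to 85 mm and grips with 20 to 120 N. Pads are 22 mm wide; open, the fingers measure 114 mm over their backs; the gripper's body (76 mm by 85 mm) begins 54 mm behind the grasp point. The pads swing forward as they close: fully open they stand 13 mm farther back than shut.
Start: joints at [-1.42, 0.217, 1.613, -0, 1.311, -0.112], TCP at [162.387, -603.548, 231.3] pointing down, gripper open.
Joint ranges: [-2.75, 2.75], [-0.78, 2.1], [0.31, 2.55], [-1.13, 4.27], [0.13, 2.63], [-2.58, 2.58]. Speed limits (rad/s): [2.79, 2.79, 3.14, 3.14, 3.14, 3.14].

## Interface

Orientations are given as [roll, pitch, yaw] about the fixed x, y, z axes, in that order (R = Rz(yaw) Ry(pitch) Rx(roll)).
In Python, from station import arm, optics gives the robot as it stands. The module is installed in compiled form; this text tells all that it offers.
- The arm moves only by the tool apply_moves, never from a script. Its argument "commands" is a list of rows, each a list of 2 entries, a list of its own where there are three numbers: the shift along the tool's x, y, z in m, then the turn about the tool's z in degrees. In form: [[[tx, ty, tz], twist], ...]. A call has 1 to 5 rows; each row shifts and turns the commanded pose from where the row before left it, along the tool's axes as they then stand; what a row does not reach is not made up. A row lasts 1/8 s, in which the tool goes at most 62.5 mm and 10.7 degrees, less where a joint would pass 70% of its speed; a pose out of reach is approached as far as the arm can. A call with a gripper value outside its range is refused whole. "hand" is the opening, from -1 (shut) to 1 (fully open), so that 0 is half open, set as the call begins (left out, the last holds). The fingers move at their own pace and stop on an object; the grip force is fixed at half the most. Time passes only in rows, so rows that do not move let the fingers close. It gives the time, the measured TCP pose, the force, the opening and the grip force at its end, in the units of the state.
- arm.observe(): the state, without advancing time (a new reading comes with each control period).
- optics.read_camera(name): name is "scene" or "top" or "wrist"; returns a dict with "img" (480x640x3 uint8, blue, green, red), "fx", "fy", "cx", "cy" (pixels), "R" (3x3) and "t" (3): a world point X has camera coordinates R X + t; the wrist camera has in their place "mount" (4x4, takes a point from camera to tool coordinates, whose origin is the TCP and whose axes are the flange's). Camera axes: x right, y down, z forward; pixel columns grow to the right and rows downward; lengths in mm; the calibration is good to about 2 mm. A picture is of the moment at which its call begins: read the wrist's pose just before it. There is no depth.
- arm.job_done(): hands the job in; it is judged then, once.
The state is a dict: "time_s": time; "q": joint angles; "dq": joint speeds; "joint_torque": joint torques, N m; "position": TCP position; "eef_rot": TCP orientation; "ft_force": force on the tool from outside, world axes, zero at the start; "torque": the same for the moment, N m; "width": finger opening in mm; "grasp_force": force on a finger pad.
Only numpy, scipy, OpenCV 4.12 (cv2) and the standard library are available. Lean on these libraries where they do the work, as an engineer would, in place of code of your own. Each camera call takes 0.05 s, during which the arm holds its last target. There are 200 camera calls.

## Working session

There is one attempt and no reset: what is moved stays moved. The work goes in short steps, Python scripts to look and compute and a tool call to move; the robot and the scene stay as the last step left them, time stands still between calls to the robot, and variables do not carry over. Pictures are saved under pics/ and viewed, at most 10 in all, crops included, and the job is handed in when it is done.

Besides the shell and the picture viewer there is one more tool, called after ">>>" in YAML: its name, and indented under it one key for each argument. apply_moves: Moves the arm, as the interface text tells. Its arguments: {"type":"object","properties":{"commands":{"type":"array"},"hand":{"type":"number"}},"required":["commands"]}

```bash
mkdir -p pics
cat > h.py <<'E'
import numpy as np, cv2
from station import arm, optics
def ray(c,u,v):
    d=np.array([(u-c['cx'])/c['fx'],(v-c['cy'])/c['fy'],1.]); R=np.array(c['R']); return -R.T@np.array(c['t']), R.T@d
def onz(c,u,v,z):
    o,d=ray(c,u,v); return o+d*(z-o[2])/d[2]
def proj(c,X):
    p=np.array(c['R'])@np.array(X,float)+np.array(c['t']); return np.array([c['fx']*p[0]/p[2]+c['cx'],c['fy']*p[1]/p[2]+c['cy']])
E
python3 - <<'E'
from h import *
print(arm.observe())
for n in('scene','top'):
    c=optics.read_camera(n); cv2.imwrite(f'pics/{n}0.png',c['img']); np.savez(f'{n}0.npz',**c)
    print(n,c['fx'],c['cx'],c['cy'],-np.array(c['R']).T@np.array(c['t']),np.round(c['R'],3).tolist())
E
```

```text
{'time_s': 0.0, 'q': array([-1.42023227e+00,  2.17786620e-01,  1.61491929e+00,  6.42461686e-06,
        1.31128739e+00, -1.12190960e-01]), 'dq': array([ 0.00091116, -0.00041455, -0.00129945,  0.00044014, -0.001032  ,
        0.00019127]), 'joint_torque': array([-1.04691106e-03, -3.96853387e+01, -3.03851902e+01, -1.90767328e-04,
        9.76081181e-03, -1.94759600e-06]), 'position': array([ 162.24563941, -602.73811797,  229.95587756]), 'eef_rot': array([-3.13920779e+00, -2.74933070e-04,  2.62753030e-01]), 'ft_force': array([-0.21962039, -0.65959007,  0.35853955]), 'torque': array([ 0.01661002, -0.09460598,  0.02376087]), 'grasp_force': 0.0, 'width': 85.51220757272966}
scene 612.8778215494602 328.93146073175944 233.65064476753545 [1813.25621371 1049.08144381 1473.63747297] [[-0.66, 0.751, 0.011], [0.471, 0.425, -0.773], [-0.585, -0.505, -0.634]]
top 521.2472179912486 324.6734305408715 239.72350856284206 [ 283.55941349   -8.08472856 1720.4450862 ] [[0.018, -1.0, -0.007], [-0.982, -0.016, -0.186], [0.185, 0.01, -0.983]]
```

View pics/scene0.png

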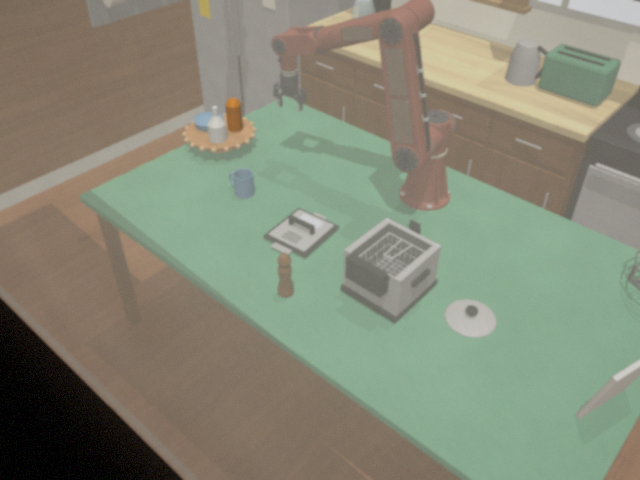

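View pics/top0.png

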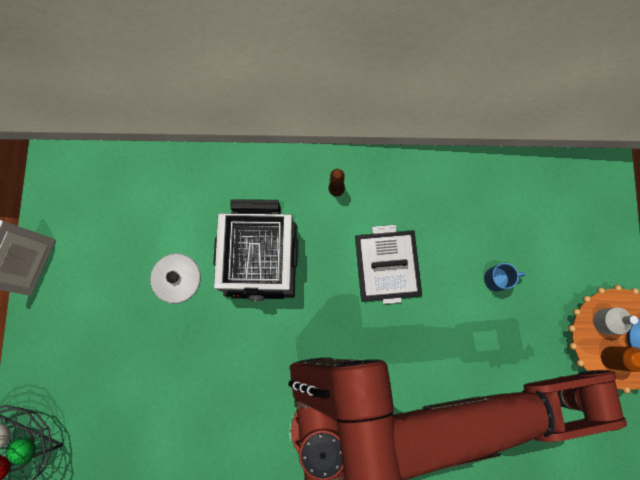

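The top view shows the lid at about (388,265), with its vents (back) up, i.e. toward +x. The fryer is at about (256,255), with its hinge at the top and its knob and catch at the bottom. The lid and fryer point roughly the same way. The tool can't be tilted, so I plan to rest the lug on the catch's top, about 34 above the rim, so the front stays raised. Then I drop the tongue just in front of the lip, slide it back under, and press the front down.

Run:
```python
from h import *
c=dict(np.load('top0.npz')); im=c['img']
hsv=cv2.cvtColor(im,cv2.COLOR_BGR2HSV)
g=cv2.inRange(hsv,(35,80,40),(90,255,255))
def blob(x0,y0,x1,y1,m):
    k=np.zeros_like(m);k[y0:y1,x0:x1]=m[y0:y1,x0:x1]
    cs=max(cv2.findContours(k,cv2.RETR_EXTERNAL,cv2.CHAIN_APPROX_NONE)[0],key=cv2.contourArea);return cs
# lid plate (dark+steel), excluding tongue/lug by opening
k=cv2.morphologyEx(cv2.morphologyEx(255-g,cv2.MORPH_CLOSE,np.ones((5,5))),cv2.MORPH_OPEN,np.ones((31,31)))
L=blob(340,215,440,310,k); P=np.array([onz(c,u,v,18)[:2] for u,v in L[:,0]],np.float32)
print('lid',cv2.minAreaRect(P))
# handle: dark blob
d=cv2.inRange(hsv,(0,0,0),(180,255,70)); d2=d.copy()
Hc=blob(366,255,412,276,d); P=np.array([onz(c,u,v,66)[:2] for u,v in Hc[:,0]],np.float32); print('bar',cv2.minAreaRect(P))
for (x0,y0,x1,y1,n) in((205,190,310,305,'a'),(345,215,430,310,'b')):
    s=5; print(n)
    cr=cv2.resize(im[y0:y1,x0:x1],None,fx=5,fy=5,interpolation=cv2.INTER_CUBIC)
    cv2.imwrite(f'pics/top_{n}.png',cr)
for u,v in((256,250),(219,214),(292,214),(256,205)): print(u,v,onz(c,u,v,185))
```

```text
lid ((523.4189453125, -199.36886596679688), (222.35983276367188, 194.70179748535156), 1.004793405532837)
bar ((521.9877319335938, -198.57504272460938), (16.72958755493164, 110.47463989257812), 4.822525501251221)
a
b
256 250 [538.67225404 212.18645116 185.        ]
219 214 [647.32153192 329.09767377 185.        ]
292 214 [650.95395023 107.81198562 185.        ]
256 205 [677.24293426 218.07975901 185.        ]
```

View pics/top_a.png

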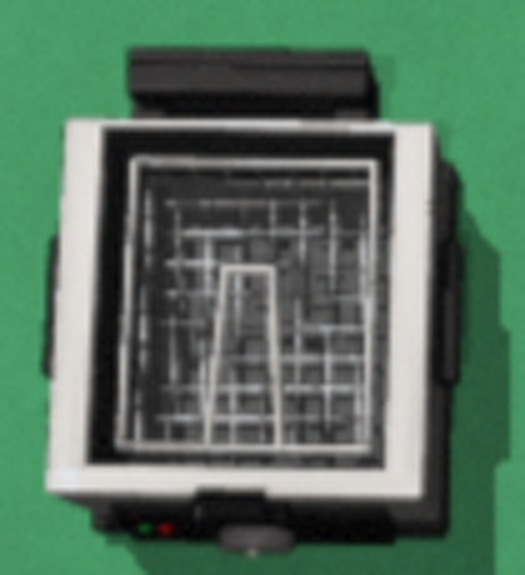

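>>> apply_moves:
  commands:
    - [[0,0,0],-10]
    - [[0,0,0],-10]
    - [[0,0,0],-10]
    - [[0,0,0],-10]
    - [[0,0,0],-10]
  hand: 1

```text
time_s: 0.72
position: [162.3, -603.0, 230.5]
eef_rot: [-3.141, -0.001, 1.141]
ft_force: [-0.0, 1.5, 0.1]
width: 85.2
grasp_force: 0.0
```

>>> apply_moves:
  commands:
    - [[0,0,0],-10]
    - [[0,0,0],-10]
    - [[0,0,0],-5]
    - [[0.04,0.036,-0.007],0]
    - [[0.04,0.036,-0.007],0]

```text
time_s: 1.35
position: [234.5, -522.4, 244.5]
eef_rot: [-3.141, -0.002, 1.57]
ft_force: [1.0, 1.0, 0.1]
width: 85.1
grasp_force: 0.0
```

>>> apply_moves:
  commands:
    - [[0.04,0.036,-0.007],0]
    - [[0.04,0.036,-0.007],0]
    - [[0.04,0.036,-0.007],0]
    - [[0.04,0.036,-0.007],0]
    - [[0.04,0.036,-0.007],0]

```text
time_s: 1.98
position: [414.8, -321.6, 280.1]
eef_rot: [-3.141, -0.0, 1.572]
ft_force: [0.9, 0.5, -0.3]
width: 85.4
grasp_force: 0.0
```

>>> apply_moves:
  commands:
    - [[0.04,0.036,-0.007],0]
    - [[0.04,0.036,-0.007],0]
    - [[0.04,0.036,-0.007],0]
    - [[0,0,0],0]
    - [[0,0,0],0]

```text
time_s: 2.6
position: [521.5, -203.0, 300.6]
eef_rot: [-3.14, -0.0, 1.573]
ft_force: [0.2, 0.3, 0.3]
width: 85.8
grasp_force: 0.0
```

```bash
cat >> h.py <<'E'
from scipy.spatial.transform import Rotation as Ro
def wrist(name=None):
    for _ in range(1): s=arm.observe()
    c=optics.read_camera('wrist'); M=np.array(c['mount'])
    T=np.eye(4);T[:3,:3]=Ro.from_euler('xyz',s['eef_rot']).as_matrix();T[:3,3]=s['position']
    W=T@M; c['R']=W[:3,:3].T; c['t']=-c['R']@W[:3,3]
    if name: cv2.imwrite(f'pics/{name}.png',c['img']); np.savez(f'{name}.npz',**{k:c[k] for k in('img','fx','fy','cx','cy','R','t')})
    return s,c
E
python3 - <<'E'
from h import *
s,c=wrist('w1'); print(s['time_s'],s['position'],s['eef_rot'],s['ft_force'],s['q']); print(np.round(c['mount'],3), c['fx'],-c['R'].T@c['t'])
E
```

```text
2.6 [ 521.51314253 -203.04311305  300.58943899] [-3.14003929e+00 -1.38940248e-04  1.57257518e+00] [0.18061492 0.2898645  0.34705285] [-4.96346094e-01  2.93362985e-02  1.69065456e+00 -6.26941444e-04
  1.42303281e+00 -4.98032313e-01]
[[ 0.00000e+00 -9.45000e-01 -3.27000e-01  8.41470e+01]
 [ 1.00000e+00 -0.00000e+00  1.00000e-03 -1.39500e+00]
 [-1.00000e-03 -3.27000e-01  9.45000e-01 -1.42627e+02]
 [ 0.00000e+00  0.00000e+00  0.00000e+00  1.00000e+00]] 432.1725699031814 [ 520.19022978 -118.9179397   443.23005969]
```

View pics/w1.png

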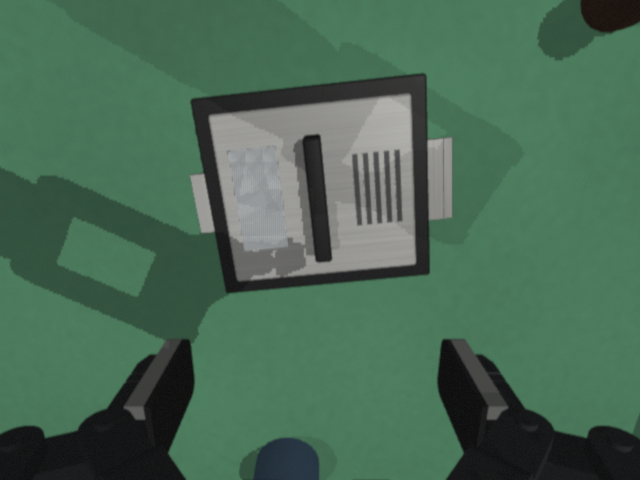

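The wrist view shows the lid's black frame with corners at about (192,100), (425,75), (429,272) and (228,292). The bar runs from (312,136) to (323,260), the tongue is at (440,178), and the lug is at (203,203).

```bash
cat >> h.py <<'E'
def lidpose(c,z0=10,box=(298,128,338,268),frame=(180,65,440,300)):
    hsv=cv2.cvtColor(c['img'],cv2.COLOR_BGR2HSV); d=cv2.inRange(hsv,(0,0,0),(180,255,60))
    def blob(b):
        k=np.zeros_like(d);k[b[1]:b[3],b[0]:b[2]]=d[b[1]:b[3],b[0]:b[2]]
        return max(cv2.findContours(k,cv2.RETR_EXTERNAL,cv2.CHAIN_APPROX_NONE)[0],key=cv2.contourArea)[:,0]
    B=blob(box); r=cv2.minAreaRect(np.array([onz(c,u,v,z0+56)[:2] for u,v in B],np.float32)); print('bar',np.round(r[0],1),np.round(r[1],1),round(r[2],2))
    F=blob(frame); r=cv2.minAreaRect(np.array([onz(c,u,v,z0+8)[:2] for u,v in F],np.float32)); print('frame',np.round(r[0],1),np.round(r[1],1),round(r[2],2))
E
python3 - <<'E'
from h import *
c=dict(np.load('w1.npz')); lidpose(c)
a=onz(c,440,138,14)[:2];b=onz(c,441,219,14)[:2];print(a,b)
E
```

```text
bar [ 521.3 -200.5] [ 15.3 113.4] 6.06
frame [ 521.5 -201.7] [218.1 197.5] 5.93
[ 639.64966542 -150.01659155] [ 648.38124522 -230.27492811]
```

>>> apply_moves:
  commands:
    - [[0.002,0,0],-5.9]
    - [[0,0,0.06],0]
    - [[0,0,0.06],0]
    - [[0,0,0.05],0]
    - [[0,0,0],0]

```text
time_s: 3.28
position: [516.8, -200.2, 125.9]
eef_rot: [-3.131, -0.007, 1.672]
ft_force: [0.1, 0.5, -0.7]
width: 85.5
grasp_force: 0.0
```

>>> apply_moves:
  commands:
    - [[0,0,0.03],0]
    - [[0,0,0.03],0]
    - [[0,0,0.02],0]
    - [[0,0,0.01],0]
    - [[0,0,0],0]

```text
time_s: 3.9
position: [522.2, -201.5, 41.6]
eef_rot: [3.141, 0.0, 1.674]
ft_force: [-0.6, -0.6, 0.2]
width: 85.3
grasp_force: 0.0
```

>>> apply_moves:
  commands:
    - [[0,0,0],0]
    - [[0,0,0],0]
    - [[0,0,0],0]
    - [[0,0,0],0]
    - [[0,0,0],0]
  hand: -1

```text
time_s: 4.53
position: [522.5, -201.3, 41.9]
eef_rot: [3.141, 0.0, 1.675]
ft_force: [-0.6, 1.2, 2.9]
width: 15.0
grasp_force: 61.0
```

The grip holds, but the lid would block the wrist camera. I'll let go, look at the fryer from above, then come back for the lid.

>>> apply_moves:
  commands:
    - [[0,0,0],0]
    - [[0,0,0],0]
    - [[0,0,0],0]
    - [[0,0,-0.03],0]
    - [[0,0,-0.055],0]
  hand: 1

```text
time_s: 5.15
position: [519.5, -199.9, 124.1]
eef_rot: [-3.136, -0.004, 1.675]
ft_force: [2.2, -0.7, -0.0]
width: 85.3
grasp_force: 0.0
```

>>> apply_moves:
  commands:
    - [[0,0,-0.06],0]
    - [[0,0,-0.06],0]
    - [[0.045,0.007,-0.04],0]
    - [[0.045,0.007,-0.04],0]
    - [[0.045,0.007,-0.04],0]

```text
time_s: 5.78
position: [528.5, -63.5, 367.6]
eef_rot: [3.141, 0.0, 1.674]
ft_force: [0.7, -0.9, 0.0]
width: 85.7
grasp_force: 0.0
```

>>> apply_moves:
  commands:
    - [[0.055,0.008,-0.02],0]
    - [[0.055,0.008,-0.02],0]
    - [[0.055,0.008,-0.02],0]
    - [[0.055,0.008,-0.02],0]
    - [[0.055,0.008,0],0]

```text
time_s: 6.4
position: [540.6, 214.8, 448.9]
eef_rot: [3.137, -0.0, 1.675]
ft_force: [0.9, -0.6, -0.4]
width: 85.0
grasp_force: 0.0
```

>>> apply_moves:
  commands:
    - [[0.055,0.008,0],0]
    - [[0,0,0],0]
    - [[0,0,0],0]
    - [[0,0,0],0]

```text
time_s: 6.9
position: [542.6, 267.1, 446.4]
eef_rot: [3.142, 0.0, 1.673]
ft_force: [0.7, -0.8, -0.2]
width: 85.7
grasp_force: 0.0
```

Run:
```python
from h import *
s,c=wrist('w2'); print(s['time_s'],s['position'],s['eef_rot'])
```

```text
6.9 [542.56224679 267.13928935 446.39945456] [3.14150013e+00 4.08322514e-04 1.67301468e+00]
```

View pics/w2.png

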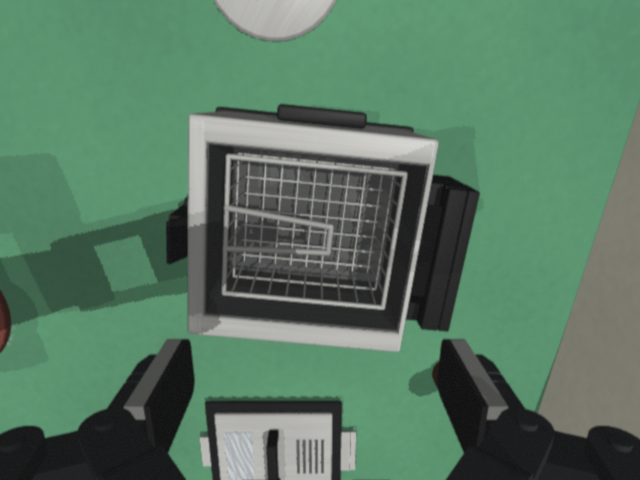

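The view shows the fryer rim's outer corners near (190,114), (438,140), (400,350) and (190,333). The opening's corners are near (209,145), (423,160), (398,325) and (206,315). The lip housing is at (450,250) and the catch at (177,230). I'll fit lines to the opening's edges.

Run:
```python
from h import *
c=dict(np.load('w2.npz')); g=cv2.GaussianBlur(cv2.cvtColor(c['img'],cv2.COLOR_BGR2GRAY),(3,3),0).astype(float)
Q=np.array([[209,145],[423,160],[398,325],[206,315]],float)   # TL TR BR BL
O=np.array([[190,114],[438,140],[400,350],[190,333]],float)
def edge(p,q,sgn):   # search along the normal for the strongest bright->dark step going inward
    d=(q-p)/np.linalg.norm(q-p); n=np.array([-d[1],d[0]])*sgn; pts=[]
    for t in np.linspace(.12,.88,40):
        m=p+(q-p)*t; ss=np.arange(-9,9.01,.25)
        v=np.array([g[int(round((m+n*s)[1])),int(round((m+n*s)[0]))] for s in ss])
        k=np.array([v[i-6:i].mean()-v[i:i+6].mean() for i in range(6,len(ss)-6)]); i=k.argmax()
        if k[i]>25: pts.append(onz(c,*(m+n*ss[i+6]),185)[:2])
    pts=np.array(pts,np.float32); l=cv2.fitLine(pts,cv2.DIST_HUBER,0,.01,.01).ravel(); 
    r=np.abs((pts-l[2:])@np.array([-l[1],l[0]])); return l,len(pts),r.mean()
def inter(a,b): 
    s=np.linalg.solve(np.array([a[:2],-b[:2]]).T,b[2:]-a[2:]);return a[2:]+s[0]*a[:2]
for nm,P,sg in(('inner',Q,1),('outer',O,-1)):
    L=[edge(P[i],P[(i+1)%4],sg) for i in range(4)]
    print(nm,[(round(float(np.degrees(np.arctan2(l[1],l[0])))%180,2),n,round(float(r),2)) for l,n,r in L])
    C=np.array([inter(L[i-1][0],L[i][0]) for i in range(4)]); print(np.round(C,1).tolist(),'centre',C.mean(0),'sides',[round(float(np.linalg.norm(C[i]-C[i-1])),1) for i in range(4)])
for u,v in((438,177),(412,318),(478,190),(448,329)): print('lip',onz(c,u,v,204)[:2])
print('catch',onz(c,168,213,219)[:2],onz(c,168,260,219)[:2],onz(c,187,200,219)[:2])
```

```text
inner [(0.24, 40, 0.22), (90.13, 40, 0.26), (0.09, 40, 0.31), (90.42, 26, 0.26)]
[[437.70001220703125, 308.0], [642.4000244140625, 308.8999938964844], [642.7999877929688, 132.5], [439.0, 132.10000610351562]] centre [540.488   220.38086] sides [175.9, 204.8, 176.4, 203.9]
outer [(0.01, 40, 0.22), (90.1, 40, 0.29), (179.8, 21, 0.25), (89.13, 28, 0.25)]
[[422.5, 331.20001220703125], [647.5999755859375, 331.29998779296875], [648.0, 109.19999694824219], [419.20001220703125, 110.0]] centre [534.31793 220.3992 ] sides [221.3, 225.0, 222.1, 228.8]
lip [647.46992981 300.43961923]
lip [648.95062869 159.93101722]
lip [685.46357672 292.63457091]
lip [687.07880822 151.43459797]
catch [413.33457448 247.15801704] [412.94275201 202.98402762] [429.85753836 260.49674504]
```

The opening's centre is at (540.5, 220.4) with yaw about 0.2°, and it measures 204.5 x 176, which matches the given size. I'll go back along the same path and regrip the lid.

>>> apply_moves:
  commands:
    - [[-0.055,-0.008,0],0]
    - [[-0.055,-0.008,0],0]
    - [[-0.055,-0.008,0.02],0]
    - [[-0.055,-0.008,0.02],0]
    - [[-0.055,-0.008,0.02],0]

```text
time_s: 7.58
position: [530.5, -12.1, 386.3]
eef_rot: [3.14, 0.0, 1.673]
ft_force: [1.2, 0.3, 0.3]
width: 85.3
grasp_force: 0.0
```

>>> apply_moves:
  commands:
    - [[-0.055,-0.008,0.02],0]
    - [[-0.045,-0.007,0.04],0]
    - [[-0.045,-0.007,0.04],0]
    - [[-0.045,-0.007,0.04],0]
    - [[0,0,0.05],0]

```text
time_s: 8.2
position: [521.9, -206.0, 196.7]
eef_rot: [3.138, 0.003, 1.669]
ft_force: [0.5, 0.2, -0.3]
width: 85.4
grasp_force: 0.0
```

>>> apply_moves:
  commands:
    - [[0,0,0.06],0]
    - [[0,0,0.05],0]
    - [[0,0,0.03],0]
    - [[0,0,0.015],0]
    - [[0,0,0],0]

```text
time_s: 8.82
position: [521.3, -201.5, 40.9]
eef_rot: [-3.141, -0.001, 1.674]
ft_force: [-0.0, -0.3, 0.5]
width: 85.2
grasp_force: 0.0
```

>>> apply_moves:
  commands:
    - [[0,0,0],0]
    - [[0,0,0],0]
    - [[0,0,0],0]
    - [[0,0,0],0]
    - [[0,0,0],0]
  hand: -1

```text
time_s: 9.45
position: [522.7, -201.4, 42.1]
eef_rot: [3.14, 0.001, 1.675]
ft_force: [-0.5, 0.5, 2.9]
width: 14.6
grasp_force: 62.1
```

>>> apply_moves:
  commands:
    - [[0,0,-0.02],0]
    - [[0,0,-0.04],0]
    - [[0,0,-0.05],0]
    - [[0,0,-0.05],0]
    - [[0,0,-0.05],0]

```text
time_s: 10.07
position: [520.8, -200.6, 252.5]
eef_rot: [-3.14, -0.001, 1.675]
ft_force: [0.3, -1.3, -4.0]
width: 14.9
grasp_force: 61.0
```

>>> apply_moves:
  commands:
    - [[0,0,-0.045],2]
    - [[0,0,0],2]
    - [[0,0,0],1.8]
    - [[0,0,0],0]
    - [[0,0,0],0]

```text
time_s: 10.7
position: [520.9, -200.7, 293.8]
eef_rot: [-3.138, -0.002, 1.574]
ft_force: [-0.5, -0.1, -4.6]
width: 15.0
grasp_force: 61.0
```

>>> apply_moves:
  commands:
    - [[0.03,0,0],0]
    - [[0.05,0,0],0]
    - [[0.055,0,0],0]
    - [[0.055,0,0],0]
    - [[0.055,0,0],0]

```text
time_s: 11.32
position: [520.8, 45.5, 295.3]
eef_rot: [-3.14, -0.0, 1.573]
ft_force: [1.7, -0.3, -3.9]
width: 14.9
grasp_force: 61.0
```

>>> apply_moves:
  commands:
    - [[0.055,0,0],0]
    - [[0.055,0,0],0]
    - [[0.046,0.002,0],0]
    - [[0.02,0.001,0],0]
    - [[0,0,0],0]

```text
time_s: 11.95
position: [523.4, 220.6, 295.3]
eef_rot: [-3.14, 0.001, 1.576]
ft_force: [-1.0, -0.8, -4.9]
width: 15.4
grasp_force: 61.0
```

>>> apply_moves:
  commands:
    - [[0,0,0],0]
    - [[0,0,0],0]
    - [[0,0,0],0]

```text
time_s: 12.32
position: [524.0, 218.8, 296.4]
eef_rot: [3.141, 0.0, 1.572]
ft_force: [1.4, -0.3, -4.0]
width: 15.2
grasp_force: 61.0
```

Run:
```python
from h import *
s,c=wrist('w3'); print(s['time_s'],s['position'],s['eef_rot'])
s,_=wrist();print(s['position'],s['eef_rot'])
t=optics.read_camera('top'); s2=optics.read_camera('scene')
a=cv2.resize(t['img'][180:310,195:315],None,fx=3.2,fy=3.2,interpolation=cv2.INTER_CUBIC)
b=cv2.resize(c['img'],(int(640*416/480),416))
cv2.imwrite('pics/m1.png',cv2.resize(np.hstack([a,b[:, :]]),None,fx=.83,fy=.83))
```

```text
12.325 [524.04802166 218.77252484 296.39623934] [3.14144430e+00 1.61898389e-04 1.57193473e+00]
[524.0252214  218.95422752 296.4238518 ] [3.14140082e+00 6.29790675e-05 1.57216499e+00]
```

View pics/m1.png

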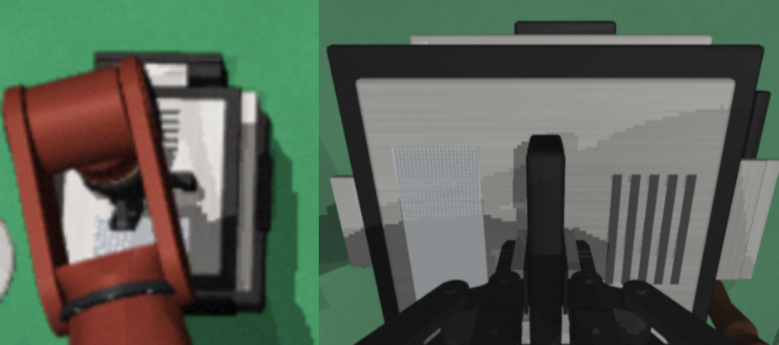

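The picture shows the lid held level and square above the fryer, with the lip showing beyond the tongue. In the full wrist image the frame's far corners are at about (12,63) and (618,63). I'll check how the lid sits in the hand.

Run:
```python
from h import *
c=dict(np.load('w3.npz')); g=cv2.cvtColor(c['img'],cv2.COLOR_BGR2GRAY); hsv=cv2.cvtColor(c['img'],cv2.COLOR_BGR2HSV)
d=cv2.inRange(hsv,(0,0,0),(180,255,60)); d[380:]=0
col=lambda v:(np.flatnonzero(d[v])[[0,-1]])
for v in(75,90,105,130): 
    e=col(v); print(v,e,[np.round(onz(c,u,v,272.4)[:2],1).tolist() for u in e])
print([ (u,np.flatnonzero(d[50:,u])[0]+50, np.round(onz(c,u,np.flatnonzero(d[50:,u])[0]+50,272.4)[:2],1).tolist()) for u in (60,150,450,560)])
# tongue outer (right) end edge and lug
for v in(250,300,350):
    r=g[v].astype(int); sat=hsv[v,:,1]; steel=np.flatnonzero((sat<60)&(g[v]>90)); print(v,steel[0],steel[-1],[np.round(onz(c,u,v,268)[:2],1).tolist() for u in(steel[0],steel[-1])])
```

```text
75 [ 12 618] [[414.3, 312.4], [630.7, 312.7]]
90 [ 16 615] [[414.6, 307.4], [630.8, 307.7]]
105 [ 19 611] [[414.6, 302.3], [630.5, 302.5]]
130 [ 24 628] [[414.5, 293.5], [638.8, 293.7]]
[(60, np.int64(62), [432.3, 316.7]), (150, np.int64(63), [464.1, 316.4]), (450, np.int64(63), [570.3, 316.5]), (560, np.int64(62), [609.2, 316.9])]
250 15 637 [[397.3, 244.9], [657.1, 245.2]]
300 28 624 [[397.8, 222.0], [657.1, 222.2]]
350 124 611 [[435.9, 197.1], [657.1, 197.2]]
```

>>> apply_moves:
  commands:
    - [[0.0025,0,0.015],0]
    - [[0,0,0.01],0]
    - [[0,0,0.008],0]
    - [[0,0,0.004],0]
    - [[0,0,0],0]

```text
time_s: 13.15
position: [523.6, 222.3, 258.8]
eef_rot: [-3.141, 0.0, 1.574]
ft_force: [-0.3, 0.0, -3.8]
width: 14.9
grasp_force: 61.0
```

>>> apply_moves:
  commands:
    - [[0,0,0.003],0]
    - [[0,0,0],0]

```text
time_s: 13.4
position: [523.8, 222.3, 256.4]
eef_rot: [3.141, -0.0, 1.574]
ft_force: [0.3, -1.0, -4.5]
width: 14.8
grasp_force: 61.1
```

>>> apply_moves:
  commands:
    - [[0,0,0.002],0]
    - [[0,0,0],0]

```text
time_s: 13.65
position: [523.7, 222.3, 254.2]
eef_rot: [-3.141, 0.0, 1.574]
ft_force: [0.5, 0.3, -3.8]
width: 14.8
grasp_force: 61.1
```

>>> apply_moves:
  commands:
    - [[0,0,0.002],0]
    - [[0,0,0],0]

```text
time_s: 13.9
position: [523.7, 222.3, 252.0]
eef_rot: [-3.141, 0.0, 1.574]
ft_force: [-0.9, -0.1, -3.4]
width: 14.8
grasp_force: 61.1
```

>>> apply_moves:
  commands:
    - [[-0.001,0,0.001],0]
    - [[0,0,0],0]

```text
time_s: 14.15
position: [523.8, 221.2, 251.3]
eef_rot: [-3.142, 0.0, 1.573]
ft_force: [0.4, -0.4, -5.1]
width: 14.9
grasp_force: 61.1
```

>>> apply_moves:
  commands:
    - [[0,0,0.0015],0]
    - [[0,0,0],0]

```text
time_s: 14.4
position: [524.1, 221.4, 250.4]
eef_rot: [3.141, -0.0, 1.574]
ft_force: [0.1, -0.5, -1.3]
width: 14.7
grasp_force: 61.4
```

>>> apply_moves:
  commands:
    - [[0,0,0.0015],0]
    - [[0,0,0],0]

```text
time_s: 14.65
position: [524.4, 221.4, 249.5]
eef_rot: [3.14, -0.0, 1.573]
ft_force: [1.3, -0.9, 2.8]
width: 14.8
grasp_force: 62.2
```

>>> apply_moves:
  commands:
    - [[0,0,0.002],0]
    - [[0,0,0],0]

```text
time_s: 14.9
position: [524.9, 221.5, 248.2]
eef_rot: [3.139, -0.001, 1.573]
ft_force: [1.3, -0.7, 6.0]
width: 14.6
grasp_force: 63.4
```

>>> apply_moves:
  commands:
    - [[0,0,0.002],0]
    - [[0,0,0],0]

```text
time_s: 15.15
position: [525.3, 221.6, 247.1]
eef_rot: [3.138, -0.001, 1.573]
ft_force: [1.3, -0.2, 7.8]
width: 15.1
grasp_force: 65.6
```

Run:
```python
from h import *
s=arm.observe(); print(s['position'],s['ft_force'],s['torque'])
c=optics.read_camera('scene'); np.savez('s1.npz',**c)
print(proj(c,[540,220,185]))
cv2.imwrite('pics/s1.png',cv2.resize(c['img'][190:330,300:480],None,fx=4.2,fy=4.2,interpolation=cv2.INTER_CUBIC))
```

```text
[525.2851107  221.58838925 247.13719614] [ 1.26220385 -0.17331612  7.80496824] [-0.1418084   1.0980716   0.02428533]
[391.76256207 247.24303946]
```

View pics/s1.png

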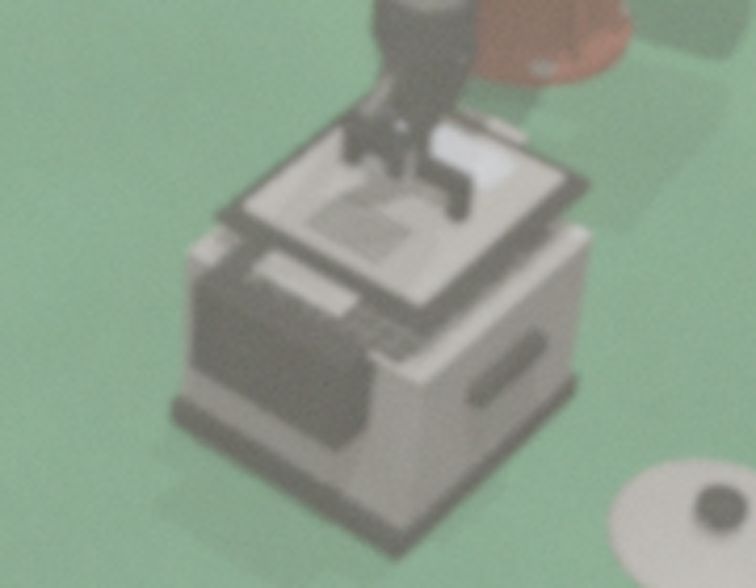

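The scene view shows the lid's front resting on the catch's top and the tongue above and just in front of the lip (tongue at (305,283) in the crop). I'll nudge the lid forward 1.5 and loosen the fingers slightly so the rear drops with the bar still guided.

>>> apply_moves:
  commands:
    - [[0,-0.0015,-0.001],0]
    - [[0,0,0],0]

```text
time_s: 15.45
position: [523.9, 221.6, 248.1]
eef_rot: [3.137, -0.001, 1.574]
ft_force: [1.2, -1.2, 8.3]
width: 15.0
grasp_force: 64.0
```

>>> apply_moves:
  commands:
    - [[0,0,0],0]
    - [[0,0,0],0]
    - [[0,0,0],0]
  hand: -0.48

```text
time_s: 15.82
position: [523.3, 221.5, 245.7]
eef_rot: [3.139, -0.0, 1.574]
ft_force: [3.7, 0.2, 1.6]
width: 22.3
grasp_force: 1.6
```

Run:
```python
from h import *
s,c=wrist('w4'); print(s['position'],s['ft_force'],s['torque'],s['width'])
t=optics.read_camera('scene')
a=cv2.resize(t['img'][195:300,320:465],None,fx=2.9,fy=2.9,interpolation=cv2.INTER_CUBIC)
b=cv2.resize(c['img'],(375,281))
o=np.zeros((310,800,3),np.uint8); o[:a.shape[0],:a.shape[1]]=a; o[:281,425:800]=b; cv2.imwrite('pics/m2.png',o)
```

```text
[523.27000801 221.48090109 245.69970771] [3.65138687 0.23495697 1.59014894] [ 0.02410881 -0.52972682 -0.04360999] 22.326495659147188
```

View pics/m2.png

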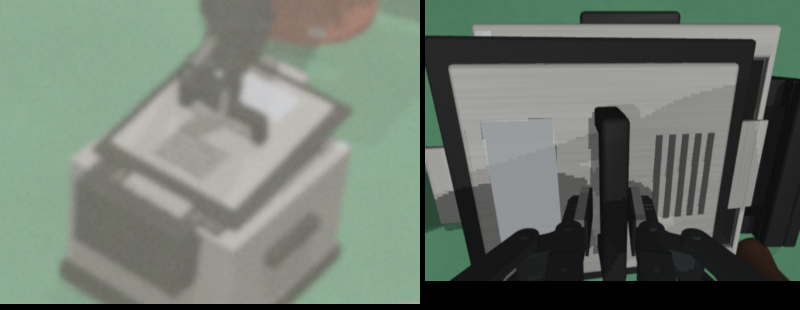

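The wrist view shows the lid with its rear down and its front still raised. The tongue tip is at about (585,280) in the full image, just in front of the black lip.

Run:
```python
from h import *
c=dict(np.load('w4.npz'))
# tongue right end edge along rows; frame edges
hsv=cv2.cvtColor(c['img'],cv2.COLOR_BGR2HSV); g=hsv[:,:,2]
for v in(230,260,300,330):
    r=np.flatnonzero((g[v,520:600]>120))+520; u=r[-1]; print(v,r[0],u,[(z,np.round(onz(c,u,v,z)[:2],1).tolist()) for z in(186,192,200,206)])
# tongue y-extent gives depth: corners
col=575
for u in(565,572): 
    r=np.flatnonzero(g[150:400,u]>120)+150; print(u,r[0],r[-1],[ (z,round(float(np.linalg.norm(onz(c,u,r[0],z)-onz(c,u,r[-1],z))),1)) for z in(186,196,206)])
cv2.imwrite('pics/w4c.png',cv2.resize(c['img'][150:380,500:640],None,fx=2.6,fy=2.6))
```

```text
230 539 580 [(186, [651.0, 247.7]), (192, [647.2, 249.5]), (200, [642.1, 251.7]), (206, [638.2, 253.5])]
260 534 574 [(186, [651.2, 232.2]), (192, [647.3, 234.4]), (200, [642.2, 237.3]), (206, [638.4, 239.4])]
300 527 565 [(186, [650.9, 210.2]), (192, [647.1, 213.1]), (200, [641.9, 216.8]), (206, [638.1, 219.7])]
330 521 559 [(186, [651.1, 192.8]), (192, [647.2, 196.1]), (200, [642.1, 200.6]), (206, [638.2, 203.9])]
565 207 303 [(186, 51.6), (196, 49.0), (206, 46.5)]
572 178 270 [(186, 47.1), (196, 44.8), (206, 42.4)]
```

View pics/w4c.png

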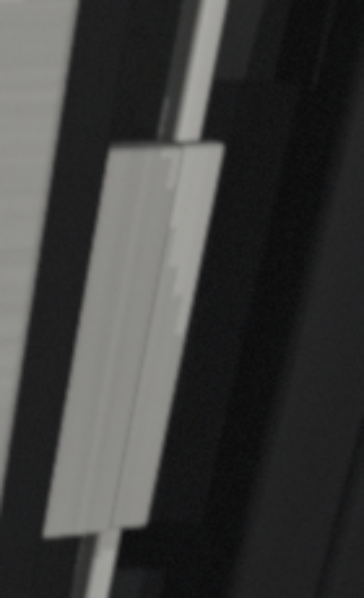

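The tongue rests on the bowl's rear wall with its tip at x ≈ 110, y ≈ 220 and z ≈ 186, just short of the lip. Next I lower the fingers around the bar and push back.

>>> apply_moves:
  commands:
    - [[0,0,0.006],0]
    - [[0,0,0.005],0]
    - [[0,0.003,0],0]
    - [[0,0.003,0],0]
    - [[0,0,0],0]

```text
time_s: 16.55
position: [527.3, 221.2, 233.2]
eef_rot: [-3.138, 0.001, 1.574]
ft_force: [-0.7, -0.0, -0.4]
width: 22.5
grasp_force: 0.3
```

>>> apply_moves:
  commands:
    - [[0,0.003,0],0]
    - [[0,0.003,0],0]
    - [[0,0.003,0],0]
    - [[0,0,0],0]

```text
time_s: 17.05
position: [536.2, 221.4, 233.6]
eef_rot: [-3.139, 0.0, 1.574]
ft_force: [-1.1, 0.1, -1.7]
width: 21.9
grasp_force: 0.7
```

>>> apply_moves:
  commands:
    - [[0,0.003,0],0]
    - [[0,0.003,0],0]
    - [[0,0,0],0]

```text
time_s: 17.42
position: [544.1, 221.3, 234.5]
eef_rot: [3.141, -0.0, 1.573]
ft_force: [-0.9, -0.3, -0.2]
width: 22.2
grasp_force: 0.3
```

>>> apply_moves:
  commands:
    - [[0,0.002,0],0]
    - [[0,0.002,0],0]
    - [[0,0,0],0]

```text
time_s: 17.8
position: [548.2, 221.4, 234.8]
eef_rot: [3.14, -0.0, 1.573]
ft_force: [0.3, 0.5, -0.5]
width: 22.2
grasp_force: 0.0
```

Run:
```python
from h import *
s,c=wrist('w5'); print(s['time_s'],s['position'],s['ft_force'])
g=cv2.cvtColor(c['img'],cv2.COLOR_BGR2HSV)[:,:,2]
for v in(230,260,300):
    r=np.flatnonzero((g[v,480:620]>110))+480; print(v,r[0],r[-1],np.round(onz(c,r[-1],v,188)[:2]-[540.5,220.4],1))
```

```text
17.8 [548.19908348 221.44907949 234.82303729] [ 0.34217941  0.53025697 -0.51846466]
230 480 558 [117.1  31. ]
260 480 551 [116.5  16.4]
300 492 545 [117.3  -4.1]
```

Run:
```python
from h import *
for n in('w3','w4','w5'):
    c=dict(np.load(n+'.npz')); g=cv2.GaussianBlur(cv2.cvtColor(c['img'],cv2.COLOR_BGR2GRAY),(3,3),0).astype(int)
    for v in(150,260):
        print(n,v,[(u,g[v,u]) for u in range(4,640,1) if abs(g[v,min(u+2,639)]-g[v,u-2])>38])
c=dict(np.load('w5.npz'));g=cv2.cvtColor(c['img'],cv2.COLOR_BGR2GRAY);print(g[260,500:620:2].tolist())
for X in([119,0,9],[119,0,19],[105,60,0],[119,30,9],[119,-30,9]): print(X,proj(c,np.array(X)+[540.5,220.4,185]))
```

```text
w3 150 [(26, np.int64(97)), (27, np.int64(81)), (28, np.int64(56)), (29, np.int64(37)), (55, np.int64(34)), (56, np.int64(45)), (57, np.int64(71)), (58, np.int64(103)), (59, np.int64(123)), (60, np.int64(134)), (570, np.int64(137)), (571, np.int64(128)), (572, np.int64(113)), (573, np.int64(85)), (574, np.int64(56)), (575, np.int64(40)), (623, np.int64(39)), (624, np.int64(59)), (625, np.int64(84)), (626, np.int64(100))]
w3 260 [(17, np.int64(99)), (18, np.int64(118)), (19, np.int64(138)), (49, np.int64(149)), (50, np.int64(132)), (51, np.int64(95)), (52, np.int64(55)), (53, np.int64(34)), (76, np.int64(34)), (77, np.int64(44)), (78, np.int64(72)), (79, np.int64(106)), (80, np.int64(129)), (81, np.int64(141)), (269, np.int64(119)), (270, np.int64(100)), (288, np.int64(71)), (289, np.int64(49)), (290, np.int64(28)), (340, np.int64(27)), (341, np.int64(42)), (342, np.int64(76)), (343, np.int64(111)), (344, np.int64(128)), (406, np.int64(128)), (407, np.int64(112)), (408, np.int64(85)), (409, np.int64(68)), (419, np.int64(70)), (420, np.int64(88)), (421, np.int64(113)), (422, np.int64(1
[... 4856 characters left out ...]
36)), (544, np.int64(58)), (545, np.int64(93)), (546, np.int64(121)), (547, np.int64(132)), (550, np.int64(128)), (551, np.int64(113)), (552, np.int64(96)), (564, np.int64(80)), (565, np.int64(66)), (566, np.int64(42)), (567, np.int64(21))]
[143, 143, 144, 144, 144, 144, 144, 145, 144, 143, 136, 98, 33, 30, 31, 30, 34, 30, 31, 30, 30, 30, 53, 126, 135, 132, 93, 85, 84, 84, 87, 88, 83, 40, 13, 13, 17, 17, 18, 22, 27, 31, 37, 38, 37, 36, 35, 35, 35, 33, 33, 37, 34, 32, 32, 34, 32, 33, 27, 24]
[119, 0, 9] [556.60482741 297.46265146]
[119, 0, 19] [568.52354585 306.99675347]
[105, 60, 0] [539.26748906 164.66876461]
[119, 30, 9] [569.11106792 235.85024498]
[119, -30, 9] [545.25782051 353.36405527]
```

The tongue's visible length has fallen from 43 to 23 px, and it ends exactly where the lip's lower edge projects (about (564,260)). So the tongue is under the lip. I'll push slightly further to the stop.

>>> apply_moves:
  commands:
    - [[0,0.002,0],0]
    - [[0,0.001,0],0]
    - [[0,0,0],0]

```text
time_s: 18.23
position: [550.5, 221.4, 234.4]
eef_rot: [3.141, -0.0, 1.574]
ft_force: [-0.3, 0.4, -0.5]
width: 22.2
grasp_force: 0.0
```

Run:
```python
from h import *
s,c=wrist('w6'); print(s['time_s'],s['position'],s['ft_force'])
g=cv2.GaussianBlur(cv2.cvtColor(c['img'],cv2.COLOR_BGR2GRAY),(3,3),0).astype(int)
F=np.array([540.5,220.4,185])
for v in(240,260,280):
    r=[u for u in range(505,600) if abs(g[v,u+1]-g[v,u-1])>20]
    k=[u for u in r if g[v,u+2]>g[v,u-2] and u>525]; print(v,k, np.round(onz(c,k[0],v,193)-F,1), r[-1],np.round(onz(c,r[-1],v,194)-F,1))
# front edge of frame / lug
v=260; print([ (u,np.round(onz(c,u,v,185+30)-F,1)[:2].tolist()) for u in range(4,60) if abs(g[v,u+1]-g[v,u-1])>35])
b=[u for u in range(270,360) if abs(g[v,u+1]-g[v,u-1])>30]; print(b,[np.round(onz(c,u,v,185+70)-F,1)[:2].tolist() for u in(b[0],b[-1])])
```

```text
18.225 [550.4811222  221.39688457 234.3918535 ] [-0.29003781  0.42450713 -0.48752384]
240 [543, 544, 545, 546] [110.2  27.9   8. ] 567 [120.3  28.2   9. ]
260 [539, 540, 541, 542] [110.   18.4   8. ] 563 [120.3  18.8   9. ]
280 [536, 537, 538] [110.3   8.6   8. ] 559 [120.3   9.    9. ]
[(34, [-103.6, 25.8]), (35, [-103.2, 25.8]), (36, [-102.8, 25.8])]
[270, 284, 285, 334, 335, 336] [[-5.1, 40.7], [14.7, 40.7]]
```

The plate's rear edge is at x = 110, as it should be when seated, so the tongue is about 13 mm under the lip. Now I open the fingers, rise, shut them, and move above the lid's front.

>>> apply_moves:
  commands:
    - [[0,0,0],0]
    - [[0,0,0],0]
    - [[0,0,-0.03],0]
    - [[0,0,-0.04],0]
    - [[0,0,0],0]
  hand: 0

```text
time_s: 18.9
position: [552.7, 222.1, 309.3]
eef_rot: [3.133, -0.002, 1.574]
ft_force: [0.9, 0.2, 0.2]
width: 42.7
grasp_force: 0.0
```

>>> apply_moves:
  commands:
    - [[0,-0.03,0],0]
    - [[0,-0.04,0],0]
    - [[0,-0.032,0],0]
    - [[0,0,0],0]
    - [[0,0,0],0]
  hand: -1

```text
time_s: 19.52
position: [448.6, 221.1, 303.9]
eef_rot: [3.141, 0.0, 1.574]
ft_force: [0.7, 0.2, -0.5]
width: -0.1
grasp_force: 0.0
```

Run:
```python
from h import *
s,c=wrist('w7'); print(s['time_s'],s['position'],s['ft_force'],s['width'])
g=cv2.GaussianBlur(cv2.cvtColor(c['img'],cv2.COLOR_BGR2GRAY),(3,3),0)
t=optics.read_camera('scene')
a=cv2.resize(t['img'][195:300,330:460],None,fx=3.1,fy=3.1,interpolation=cv2.INTER_CUBIC)
b=cv2.resize(c['img'],(397,298)); o=np.zeros((326,800,3),np.uint8); o[:a.shape[0],:a.shape[1]]=a; o[:298,403:800]=b; cv2.imwrite('pics/m3.png',o)
F=np.array([540.5,220.4,185])
print([np.round(proj(c,F+p),0).tolist() for p in([-92,0,16],[-110,100,8],[-117,0,12])])
```

```text
19.525 [448.60904358 221.06210776 303.88024367] [ 0.72929907  0.21025091 -0.54029385] -0.12083827841262919
[[317.0, 253.0], [285.0, 74.0], [276.0, 251.0]]
```

View pics/m3.png

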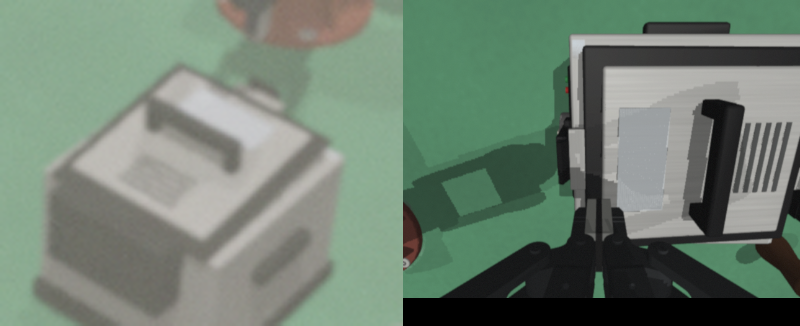

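The picture shows the tongue hidden under the lip, the lid's front slightly raised with its lug at the catch, and the shut fingers above the lid's front strip. Time to press.

>>> apply_moves:
  commands:
    - [[0,0,0.03],0]
    - [[0,0,0.02],0]
    - [[0,0,0.008],0]
    - [[0,0,0.006],0]
    - [[0,0,0],0]

```text
time_s: 20.25
position: [448.7, 221.1, 240.5]
eef_rot: [3.141, -0.0, 1.573]
ft_force: [-0.5, -0.1, 1.3]
width: -0.1
grasp_force: 0.0
```

>>> apply_moves:
  commands:
    - [[0,0,0.005],0]
    - [[0,0,0.005],0]
    - [[0,0,0],0]

```text
time_s: 20.62
position: [448.0, 221.0, 229.8]
eef_rot: [-3.141, 0.0, 1.574]
ft_force: [-1.3, -0.7, -0.2]
width: 0.1
grasp_force: 0.0
```

>>> apply_moves:
  commands:
    - [[0,0,0.005],0]
    - [[0,0,0.005],0]
    - [[0,0,0],0]

```text
time_s: 21.0
position: [447.8, 221.0, 219.5]
eef_rot: [-3.14, 0.0, 1.574]
ft_force: [-0.4, 0.8, -0.2]
width: -0.1
grasp_force: 0.0
```

>>> apply_moves:
  commands:
    - [[0,0,0.004],0]
    - [[0,0,0.004],0]
    - [[0,0,0],0]

```text
time_s: 21.38
position: [447.8, 221.3, 212.6]
eef_rot: [-3.14, -0.0, 1.574]
ft_force: [-2.9, 0.1, 4.0]
width: -0.2
grasp_force: 2.0
```

>>> apply_moves:
  commands:
    - [[0,0,0.003],0]
    - [[0,0,0.003],0]
    - [[0,0,0],0]

```text
time_s: 21.75
position: [448.5, 221.1, 205.8]
eef_rot: [3.141, -0.0, 1.573]
ft_force: [-0.0, 0.7, 1.0]
width: -0.3
grasp_force: 0.1
```

>>> apply_moves:
  commands:
    - [[0,0,0.003],0]
    - [[0,0,0],0]

```text
time_s: 22.0
position: [448.0, 220.9, 202.5]
eef_rot: [-3.141, 0.001, 1.574]
ft_force: [-0.7, 0.4, -1.1]
width: 0.1
grasp_force: 0.0
```

>>> apply_moves:
  commands:
    - [[0,0,0.002],0]
    - [[0,0,0],0]

```text
time_s: 22.25
position: [448.4, 221.1, 201.2]
eef_rot: [-3.142, 0.0, 1.573]
ft_force: [0.1, -0.7, -0.3]
width: -0.3
grasp_force: 0.0
```

>>> apply_moves:
  commands:
    - [[0,0,0.002],0]
    - [[0,0,0],0]

```text
time_s: 22.5
position: [448.6, 221.1, 201.0]
eef_rot: [3.141, 0.0, 1.574]
ft_force: [-3.4, -2.3, 7.0]
width: -0.1
grasp_force: 3.7
```

>>> apply_moves:
  commands:
    - [[0,0,0.002],0]
    - [[0,0,0],0]

```text
time_s: 22.75
position: [448.7, 221.2, 200.9]
eef_rot: [3.141, 0.0, 1.574]
ft_force: [-6.9, -2.0, 14.4]
width: -0.2
grasp_force: 7.5
```

The fingers meet firm resistance at z = 201, exactly the flush height. One more firm press, then I retreat and check.

>>> apply_moves:
  commands:
    - [[0,0,0.002],0]
    - [[0,0,0.001],0]
    - [[0,0,0],0]

```text
time_s: 23.12
position: [448.9, 221.2, 200.7]
eef_rot: [3.141, 0.001, 1.574]
ft_force: [-11.5, -5.4, 26.6]
width: -0.1
grasp_force: 13.3
```

>>> apply_moves:
  commands:
    - [[0,0,-0.02],0]
    - [[0,0,-0.04],0]
    - [[0,0,-0.05],0]
    - [[0,0.05,-0.05],0]
    - [[0.02,0.05,-0.05],0]

```text
time_s: 23.75
position: [535.9, 237.9, 393.1]
eef_rot: [3.14, -0.0, 1.572]
ft_force: [0.4, 0.6, 0.2]
width: -0.2
grasp_force: 0.0
```

>>> apply_moves:
  commands:
    - [[0.03,0,-0.02],0]
    - [[0,0,0],0]
    - [[0,0,0],0]

```text
time_s: 24.12
position: [534.4, 267.9, 409.8]
eef_rot: [-3.14, 0.001, 1.574]
ft_force: [-0.3, 0.2, 0.1]
width: 0.2
grasp_force: 0.0
```

Run:
```python
from h import *
s,c=wrist('w8'); print(s['time_s'],s['position'],s['ft_force'])
F=np.array([540.5,220.4,185]); g=cv2.GaussianBlur(cv2.cvtColor(c['img'],cv2.COLOR_BGR2GRAY),(3,3),0).astype(int)
P=lambda *p:np.round(proj(c,F+p)).tolist()
print('exp tongue root,lip,front plate,lug end,nose',P(110,25,8),P(119,25,9),P(-110,45,8),P(-124,25,6),P(-117,0,12),'bar',P(-8,30,56),P(8,30,56))
for y,z in((25,8),(45,8),(70,8)):
    v=int(proj(c,F+[0,y,z])[1]); E=[u for u in range(3,637) if abs(g[v,u+1]-g[v,u-1])>28]
    E=[u for i,u in enumerate(E) if i==0 or u-E[i-1]>1]; print(v,[(u,round(float((onz(c,u,v,193)-F)[0]),1)) for u in E])
# frame outline in the rim plane: yaw/centre
hsv=cv2.cvtColor(c['img'],cv2.COLOR_BGR2HSV); d=cv2.inRange(hsv,(0,0,0),(180,255,55))
for y in(80,95): 
    v=int(proj(c,F+[0,y,8])[1]); r=np.flatnonzero(d[v]); print('frame',y,[round(float((onz(c,u,v,193)-F)[0]),1) for u in(r[0],r[-1])])
# other things in top camera: change outside lid/arm
t0=np.load('top0.npz')['img'].astype(int); t=optics.read_camera('top')['img'].astype(int)
for n,(x0,y0,x1,y1) in dict(mug=(480,260,528,298),mill=(325,165,350,200),panlid=(148,250,204,305)).items(): print(n,np.abs(t-t0)[y0:y1,x0:x1].mean())
```

```text
24.125 [534.44233699 267.9425976  409.78297448] [-0.27840005  0.24990252  0.08241312]
exp tongue root,lip,front plate,lug end,nose [451.0, 234.0] [462.0, 234.0] [195.0, 210.0] [182.0, 232.0] [191.0, 262.0] bar [315.0, 245.0] [336.0, 245.0]
233 [(183, -122.3), (200, -107.6), (216, -93.7), (307, -14.9), (317, -6.2), (337, 11.1), (368, 38.0), (374, 43.2), (380, 48.4), (386, 53.6), (392, 58.7), (398, 63.9), (404, 69.1), (410, 74.3), (416, 79.5), (422, 84.7), (435, 96.0), (451, 109.8), (457, 115.0), (462, 119.3), (498, 150.5)]
210 [(188, -116.1), (197, -108.4), (214, -93.9), (305, -16.5), (317, -6.3), (337, 10.7), (437, 95.8), (502, 151.0)]
181 [(185, -116.3), (195, -107.9), (212, -93.8), (440, 95.9)]
frame 80 [-106.2, 118.8]
frame 95 [-105.7, 109.7]
mug 2.611111111111111
mill 2.6415238095238096
panlid 40.26612554112554
```

Run:
```python
from h import *
c=dict(np.load('w8.npz')); g=cv2.cvtColor(c['img'],cv2.COLOR_BGR2GRAY).astype(int); F=np.array([540.5,220.4,185])
P=lambda *p:np.round(proj(c,F+p),1).tolist()
print('nose',P(-117,0,12),'guide top',P(-122,0,34),'lug underside',P(-110,0,6))
for y in(0,10,-10,25): v=int(P(-117,y,12)[1]); print(y,v,g[v,160:225:2].tolist())
c0=dict(np.load('scene0.npz')); s=optics.read_camera('scene'); D=np.abs(s['img'].astype(int)-c0['img'])
for n,(x0,y0,x1,y1) in dict(panlid=(440,295,500,340),mill=(272,245,298,300),mug=(226,165,260,200)).items(): print(n,D[y0:y1,x0:x1].mean())
```

```text
nose [190.5, 261.7] guide top [177.2, 270.9] lug underside [200.2, 259.4]
0 261 [67, 68, 69, 63, 31, 19, 20, 17, 17, 14, 17, 18, 17, 18, 15, 19, 81, 97, 97, 95, 96, 96, 50, 24, 20, 22, 24, 23, 22, 29, 81, 98, 99]
10 250 [70, 69, 69, 45, 25, 21, 18, 20, 19, 19, 17, 20, 18, 21, 18, 51, 94, 95, 94, 96, 97, 84, 26, 24, 27, 21, 22, 22, 26, 53, 93, 96, 97]
-10 272 [67, 68, 69, 67, 59, 21, 21, 19, 20, 24, 16, 19, 18, 22, 19, 16, 43, 94, 96, 97, 98, 96, 84, 25, 24, 19, 23, 22, 25, 26, 63, 92, 95]
25 234 [69, 69, 69, 69, 70, 68, 70, 68, 53, 27, 16, 20, 67, 163, 170, 169, 169, 167, 168, 158, 146, 52, 33, 33, 33, 35, 34, 35, 43, 120, 150, 153, 153]
panlid 1.2828395061728395
mill 4.852447552447552
mug 1.5397759103641457
```

The catch nose's edge is at column 191, against 190.5 expected at rest, and it covers the lug's end (which is visible at column 183 beside the catch). The lid is flush and the bystanders haven't moved.

```bash
python3 -c "
from station import arm
print(arm.job_done())"
```

```text
the job is handed in; nothing more can be done
None
```

The lid is back on the fryer: tongue under the rear lip, front catch snapped over the lug, and lid flush on the rim. The arm is clear, the mug, pepper mill and pan lid are unmoved, and the job was handed in at about 24 s.

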